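# Test-thread the thumb screws at the parts counter

### The job

Two brass thumb screws hang in the rack; find the one whose shank fits the gauge nut and try it: lower it fully home in the nut with its thumb plate lying along the length of the gauge's base plate, then, still home, turn it a quarter turn so that the thumb plate stands across the base plate. As it turns freely, draw it out and leave it tip down in the steel keep cup. The screw that is too thick for the nut must be left hanging in its hole in the rack.

Things in the scene. Friction and masses are not known exactly. Their poses are not given: they have to be found in the camera images.
- slim_head (a point): slim brass thumb screw hanging tip down in a rack hole, 160 g, 80 mm long: shank dia 16, 40 long (tip tapers to 6), collar dia 38, 5 thick, upright thumb plate 36 wide (x), 12 thick (y), 35 high, to be gripped by its flat faces. Point: plate's middle, on the axis, 62 mm above the tip, 22 above the collar's underside, 17 above its top. z up the screw. Lift 50 mm to clear the rack
- thick_head (a point): same point (62 mm above the tip) on the too thick brass thumb screw in the other rack hole, 90 mm away: shank dia 27, collar dia 44, thumb plate 46 wide (x), 18 thick (y), 35 high; 80 mm long. z up. Either screw may be in either hole. The rack: fixed raised aluminium plate 66 by 180 mm, top 62 mm above the counter, two round 31 mm holes
- gauge_mouth (a point): centre of the hole's mouth, in the top face of the gauge nut, 54 mm above the counter: upright long hex steel nut, 38 mm across flats, fixed on a dark base plate 110 (x) by 60 (y) by 8 mm. Hole 22 mm across flats, 46 deep, smooth (no helix: the screw slides straight in and turns freely). z up, x along the base plate. Screw home: collar on the nut, slim_head 22 mm above this point
- cup_floor (a point): centre of the inner floor of the keep cup, a plain round open steel cup fixed on the counter: outside diameter 72 mm, wall 4 mm, rim 40 mm above this point, which lies 5 mm above the counter. A screw let go in it tip down leans on the rim, which is fine. z up

How it is judged:
On the way, in this order (a step that is already met when the one before it is completed fails the run):
1. the slim screw is fully home in the gauge nut (collar within 8 mm of the nut's top), its thumb plate along the base plate within 20 degrees (z of slim_head in the frame of gauge_mouth below 0.03 m and horizontal distance between slim_head and gauge_mouth below 0.012 m and angle between the x axis of slim_head and the x axis of gauge_mouth, either way round below 0.35 rad), for 0.1 s.
2. still home, it has been turned so that the thumb plate stands across the base plate within 20 degrees (z of slim_head in the frame of gauge_mouth below 0.03 m and horizontal distance between slim_head and gauge_mouth below 0.012 m and angle between the x axis of slim_head and the y axis of gauge_mouth, either way round below 0.35 rad), for 0.1 s.
At the end, for the whole second after the job is handed in: The slim screw stands or leans tip down in the keep cup, at rest (head within 55 mm of the cup's axis, 20 to 75 mm above its floor, leaning less than 65 degrees), and the thick screw hangs upright in its own hole of the rack, within 25 mm of where it began (horizontal distance between slim_head and cup_floor below 0.055 m and z of slim_head in the frame of cup_floor between 0.02 and 0.075 m and angle between slim_head's own z axis and vertical below 1.15 rad and linear speed of slim below 0.03 m/s and distance of thick_head from where it was at the start of the episode below 0.025 m and angle between thick_head's own z axis and vertical below 0.3 rad); the robot touches nothing.
It also fails if it takes over 51 s, if anything falls off the work surface, if the arm or the gripper's body presses on something with over 40 N, if the wrist force passes 120 N, or if a joint passes its speed limit or range.

### The arm

A 7-joint arm with a two-finger parallel gripper is mounted at the origin on the work surface. World frame = base frame: x ahead of the robot, y to its left, z up, the work surface at z = 0. Lengths are in m, angles in rad, forces in N, time in s.
With the tool pointing down it reaches from about 0.425 to 0.925 m from the base axis. Payload 6.8 kg.
Tool frame: the origin (TCP) lies midway between the tips of the shut fingers; the grasp point (between the pads) lies 19 mm behind it; z points along the fingers, x is the direction in which the jaws open and shut, and the axes are right-handed (so a half turn about z gives the same grasp; the last joint's range is limited). The gripper opens to 85 mm and grips with 20 to 120 N. Pads are 22 mm wide; open, the fingers measure 114 mm over their backs; the gripper's body (76 mm by 85 mm) begins 54 mm behind the grasp point. The pads swing forward as they close: fully open they stand 13 mm farther back than shut.
Start: joints at [-1.219, 0.477, 0.022, 1.555, -0.011, 1.109, -0.083], TCP at [0.3, 0.605, 0.231] pointing down, gripper open.
Joint ranges: [-2.96, 2.96], [-0.34, 2.1], [-1.41, 1.46], [0.24, 2.44], [-1.37, 4.51], [0.17, 1.92], [-2.96, 2.96]. Speed limits (rad/s): [2.39, 2.39, 3.14, 3.14, 3.14, 3.14, 3.14].

### API

Orientations are given as a unit quaternion [w, x, y, z].
In Python, from station import * gives the robot as it stands.
- The arm moves only by the shell command python3 -m handwheel 'ROWS' [FORCE]. ROWS is JSON, a list of rows, each an object of numbers: "grip": the finger opening in cm, from 0 to 8.54; "tx", "ty", "tz": the shift along the tool's x, y, z in cm; "yaw": the turn about the tool's z in degrees. In form: [{"grip": .., "tx": .., "ty": .., "tz": .., "yaw": ..}, ...]. A call has 1 to 5 rows; each row shifts and turns the commanded pose from where the row before left it, along the tool's axes as they then stand; what a row does not reach is not made up. A row lasts 1/10 s, in which the tool goes at most 50 mm and 8.59 degrees, less where a joint would pass 70% of its speed; a pose out of reach is approached as far as the arm can. A call is refused whole if a number of a shift passes 5 or a number of a turn 8.59, either way. A call with a gripper value outside its range is refused whole. The fingers move at their own pace and stop on an object; FORCE is the grip in N (left out, the last holds). Time passes only in rows, so rows that do not move let the fingers close. It gives the time, the measured TCP pose, the force and the opening at its end, in the units of the state.
- get_obs(): the state, without advancing time (a new reading comes with each control period).
- read_camera(name): name is "scene" or "side" or "wrist"; returns a dict with "image" (384x512x3 uint8, blue, green, red), "intrinsics" (3x3 intrinsics, pixels), "position" and "attitude" of the camera in the world; the wrist camera has in their place "hand_eye" (4x4, takes a point from camera to tool coordinates, whose origin is the TCP and whose axes are the tool frame's). Camera axes: x right, y down, z forward; pixel columns grow to the right and rows downward; lengths in m; the calibration is good to about 2 mm. A picture is of the moment at which its call begins: read the wrist's pose just before it. There is no depth.
- hand_in(): hands the job in, once; it reports no verdict.
The state is a dict: "t": time; "q": joint angles; "joint_vel": joint speeds; "joint_torque": joint torques, N m; "eef_pos": TCP position; "tool_rot": TCP orientation; "contact_force": force on the tool from outside, world axes, zero at the start; "torque": the same for the moment, N m; "gripper_width": opening from 0.0 (shut) to 1.0 (fully open).
Only numpy, scipy, OpenCV 4.12 (cv2) and the standard library are available. Lean on these libraries where they do the work, as an engineer would, in place of code of your own. Each camera call takes 0.05 s, during which the arm holds its last target. There are 200 camera calls.

## Working session

There is one attempt and no reset: what is moved stays moved. The work goes in short steps, Python scripts to look and compute and a shell command to move; the robot and the scene stay as the last step left them, time stands still between calls to the robot, and variables do not carry over. Pictures are saved under pics/ and viewed, about 8 in all and at most 12, crops included, and the job is handed in when it is done.

```bash
mkdir -p pics; ls
python3 - <<'E'
from station import *
import cv2,numpy as np
o=get_obs();print(o['t'],o['eef_pos'],o['tool_rot'],o['gripper_width'],o['contact_force'])
for n in ['scene','side']:
    c=read_camera(n);cv2.imwrite(f'pics/{n}0.png',c['image']);print(n,c['intrinsics'],c['position'],c['attitude'])
    np.savez(f'pics/{n}0.npz',**{k:np.array(v) for k,v in c.items()})
c=read_camera('wrist');cv2.imwrite('pics/wrist0.png',c['image']);print(c['hand_eye'],c['intrinsics'])
E
python3 -c "
import cv2,numpy as np
"
```

```text
pics
0.0 [0.29928369 0.60435688 0.23033514] [ 5.31820212e-04  8.49625625e-01  5.27385522e-01 -7.25255123e-04] 0.9971367822124717 [-0.25557588  0.55448224 -0.36263768]
scene [[423.03222      0.         256.31291618]
 [  0.         423.03222    196.31399714]
 [  0.           0.           1.        ]] [ 1.34166131 -0.03125116  0.78254545] [-0.29440438  0.65183047  0.63660602 -0.28840226]
side [[427.09024029   0.         266.33271069]
 [  0.         427.09024029 193.32410764]
 [  0.           0.           1.        ]] [ 0.01945242 -0.69623281  0.61708698] [-0.46517059  0.82226194 -0.28475609  0.16252876]
[[ 9.99999581e-01  8.20819301e-04  4.05959908e-04 -3.57904877e-04]
 [-9.08046613e-04  9.46128790e-01  3.23789265e-01 -8.33323083e-02]
 [-1.18317878e-04 -3.23789498e-01  9.46129139e-01 -1.42431158e-01]
 [ 0.00000000e+00  0.00000000e+00  0.00000000e+00  1.00000000e+00]] [[312.59312632   0.         259.05089533]
 [  0.         312.59312632 187.93873978]
 [  0.           0.           1.        ]]
```

View pics/scene0.png

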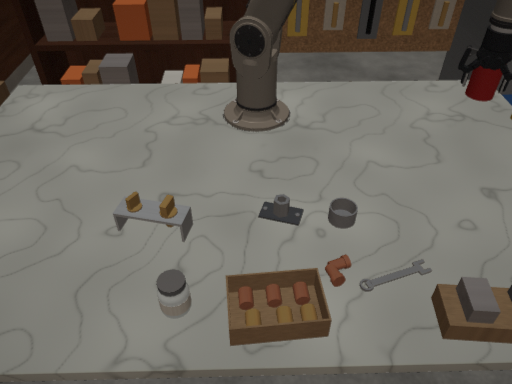

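View pics/side0.png

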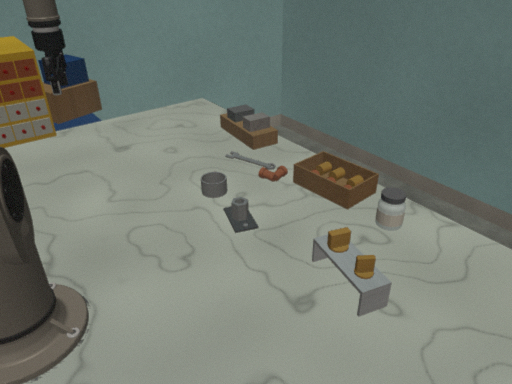

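The scene view shows rack screws near (133,203) and (168,208), the gauge at (281,205) and the cup at (343,212). In the side view the screws are near (340,239) and (365,266), the gauge at (240,210) and the cup at (214,185).

```bash
cat > h.py <<'E'
import numpy as np,cv2
from scipy.spatial.transform import Rotation as R
def rot(q): q=np.array(q);return R.from_quat(q[[1,2,3,0]]).as_matrix()
def ray(c,uv):
    K=c['intrinsics'];d=np.linalg.solve(K,[uv[0],uv[1],1.]);
    return np.array(c['position']),rot(c['attitude'])@d
def onz(c,uv,z):
    p,d=ray(c,uv);return p+d*(z-p[2])/d[2]
def tri(r1,r2):
    A=[];b=[]
    for p,d in (r1,r2):
        d=d/np.linalg.norm(d);M=np.eye(3)-np.outer(d,d);A.append(M);b.append(M@p)
    x=np.linalg.lstsq(np.vstack(A),np.hstack(b),rcond=None)[0]
    return x,[np.linalg.norm(M@x-bb) for M,bb in zip(A,b)]
def blobs(m,amin=15):
    n,l,s,c=cv2.connectedComponentsWithStats(m.astype(np.uint8))
    return [(c[i].round(1),s[i].tolist(),l==i) for i in range(1,n) if s[i][4]>=amin]
def wristcam(get_obs,read_camera):
    o=get_obs();c=read_camera('wrist');T=c['hand_eye'];Rt=rot(o['tool_rot'])
    w=dict(c);w['position']=np.array(o['eef_pos'])+Rt@T[:3,3]
    Rm=Rt@T[:3,:3];q=R.from_matrix(Rm).as_quat();w['attitude']=q[[3,0,1,2]];return w,o
E
python3 - <<'E'
from h import *
c={n:dict(np.load(f'pics/{n}0.npz')) for n in('scene','side')}
for n,roi in(('scene',(100,180,100,240)),('side',(300,220,390,290))):
    im=c[n]['image'];h=cv2.cvtColor(im,cv2.COLOR_BGR2HSV)
    m=(h[...,0]<28)&(h[...,1]>130)&(h[...,2]>60)
    x0,y0,x1,y1=roi;mm=np.zeros_like(m);mm[y0:y1,x0:x1]=m[y0:y1,x0:x1]
    for b in blobs(mm):print(n,b[0],b[1],onz(c[n],b[0],.08).round(3))
s,d=c['scene'],c['side']
for a,b in(((281,199),(240,201)),((343,212),(214,185))):
    print(tri(ray(s,a),ray(d,b)))
tiles=[]
for n,(x,y) in(('scene',(110,180)),('side',(300,215)),('scene',(255,180)),('side',(195,165))):
    t=c[n]['image'][y:y+75,x:x+100 if n=='scene' or x>250 else x+100];tiles.append(cv2.resize(t,(400,300),interpolation=cv2.INTER_CUBIC))
cv2.imwrite('pics/crop1.png',np.vstack([np.hstack(tiles[:2]),np.hstack(tiles[2:])]))
E
```

```text
side [338.8 239.4] [328, 228, 22, 24, 426] [ 0.578 -0.233  0.08 ]
side [364.5 265.9] [355, 255, 20, 23, 377] [ 0.556 -0.321  0.08 ]
(array([0.52667047, 0.0503755 , 0.0548841 ]), [np.float64(0.0003294305227393196), np.float64(0.0003294305227394519)])
(array([0.547702  , 0.21046568, 0.02263709]), [np.float64(0.002447247107698116), np.float64(0.002447247107697765)])
```

View pics/crop1.png

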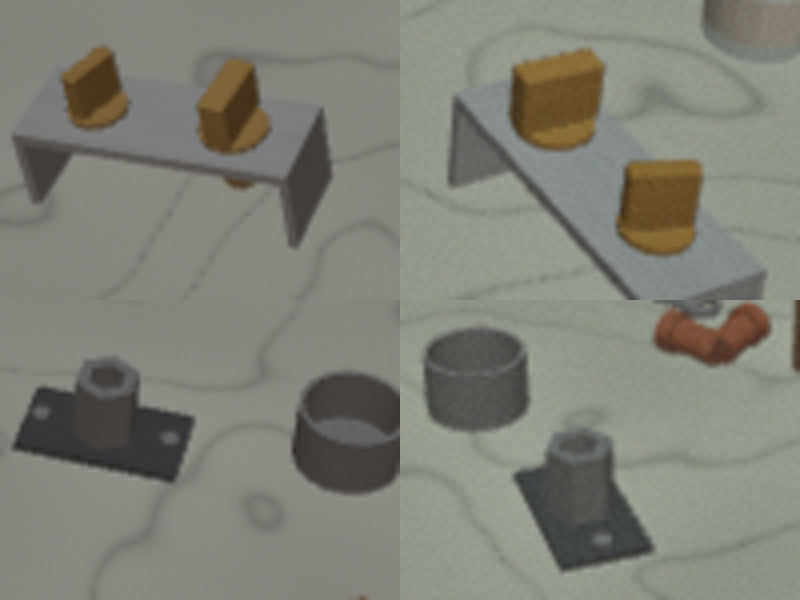

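The crops show the slim screw at the near end of the rack in the side view, around (0.556,-0.321), with a smaller plate and collar. The thick one is around (0.578,-0.233). I'll move over the gauge and cup first, and look with the wrist camera.

```bash
python3 -m handwheel '[{"tx":-2.9,"ty":3.8},{"tx":-2.9,"ty":3.8},{"tx":-2.9,"ty":3.8},{"tx":-2.9,"ty":3.8},{"tx":-2.9,"ty":3.8}]'; python3 -m handwheel '[{"tx":-2.9,"ty":3.8},{"tx":-2.9,"ty":3.8},{"tx":-2.9,"ty":3.8},{"tx":-2.9,"ty":3.8},{"tx":-2.9,"ty":3.0}]';python3 -m handwheel '[{},{},{}]'
python3 - <<'E'
from station import *
from h import *
w,o=wristcam(get_obs,read_camera);print(o['t'],o['eef_pos'],o['tool_rot'])
np.savez('pics/w1.npz',**{k:np.array(v) for k,v in w.items()});cv2.imwrite('pics/w1.png',w['image'])
E
```

```text
0.15 [0.29936706 0.60449234 0.23052645] [ 4.25991474e-04  8.49649759e-01  5.27346912e-01 -5.83431663e-04]invalid input
invalid input
invalid input
```

View pics/w1.png

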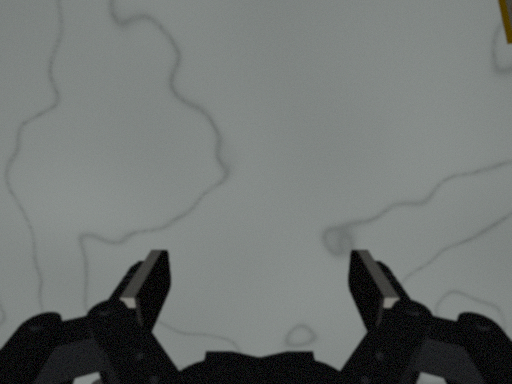

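The commands were refused, probably because every key is required, so this picture only shows bare counter.

```bash
python3 -m handwheel '[{"grip":8.5,"tx":-2.9,"ty":3.8,"tz":0,"yaw":0},{"grip":8.5,"tx":-2.9,"ty":3.8,"tz":0,"yaw":0},{"grip":8.5,"tx":-2.9,"ty":3.8,"tz":0,"yaw":0},{"grip":8.5,"tx":-2.9,"ty":3.8,"tz":0,"yaw":0},{"grip":8.5,"tx":-2.9,"ty":3.8,"tz":0,"yaw":0}]' &&  python3 -m handwheel '[{"grip":8.5,"tx":-2.9,"ty":3.8,"tz":0,"yaw":0},{"grip":8.5,"tx":-2.9,"ty":3.8,"tz":0,"yaw":0},{"grip":8.5,"tx":-2.9,"ty":3.8,"tz":0,"yaw":0},{"grip":8.5,"tx":-2.9,"ty":3.8,"tz":0,"yaw":0},{"grip":8.5,"tx":-2.9,"ty":3.0,"tz":0,"yaw":0}]' && python3 -m handwheel '[{"grip":8.5,"tx":0,"ty":0,"tz":0,"yaw":0},{"grip":8.5,"tx":0,"ty":0,"tz":0,"yaw":0}]'
```

```text
t: 0.7
eef_pos: [0.406, 0.3887, 0.2313]
tool_rot: [-0.0, 0.85, 0.527, 0.0]
contact_force: [1.0, 0.7, 0.0]
gripper_width: 0.992
t: 1.2
eef_pos: [0.5053, 0.1774, 0.2315]
tool_rot: [0.0, 0.85, 0.527, 0.0]
contact_force: [0.6, -0.3, 0.6]
gripper_width: 0.994
t: 1.4
eef_pos: [0.5044, 0.1789, 0.2313]
tool_rot: [-0.0, 0.85, 0.526, -0.0]
contact_force: [0.0, 0.9, 0.4]
gripper_width: 0.999
```

```bash
cat > snap.py <<'E'
import sys
from station import *
from h import *
w,o=wristcam(get_obs,read_camera);print(o['t'],o['eef_pos'],o['tool_rot'])
n=sys.argv[1]
np.savez(f'pics/{n}.npz',**{k:np.array(v) for k,v in w.items()});cv2.imwrite(f'pics/{n}.png',w['image'])
E
python3 snap.py w2
```

```text
1.4 [0.50442884 0.17891622 0.23126644] [-8.30920667e-05  8.50380041e-01  5.26168962e-01 -4.07784613e-05]
```

View pics/w2.png

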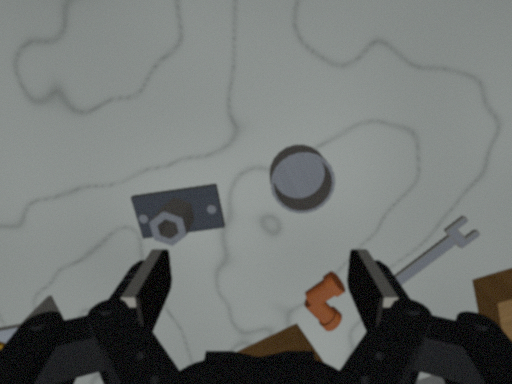

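The wrist view shows the nut top at about (169,230), the base plate with corners (132,196), (217,184), (225,228) and (143,238), and the cup centred near (302,178).

Run:
```python
from h import *
c=dict(np.load('pics/w2.npz'));im=c['image']
g=cv2.cvtColor(im,cv2.COLOR_BGR2GRAY)
def crop(m,x0,y0,x1,y1):
    o=np.zeros(g.shape,bool);o[y0:y1,x0:x1]=m[y0:y1,x0:x1];return o
print('gray along row230',g[230,140:200:3],'row200',g[200,126:230:6])
print('cup row178',g[178,262:342:4])
m=crop(g<95,120,170,240,250)
b=max(blobs(m,100),key=lambda b:b[1][4])
pts=np.argwhere(b[2])[:,::-1].astype(np.float32)
P=np.array([onz(c,p,.008)[:2] for p in pts]);r=cv2.minAreaRect((P*1000).astype(np.float32));print('base rect mm',r)
# bolts
for bb in blobs(crop(g>95,138,205,150,226),4)+blobs(crop(g>95,203,203,218,216),4):print('bolt',bb[0],bb[1][4],onz(c,bb[0],.010).round(4))
# cup outer
m=crop(g<118,255,135,345,220)
b=max(blobs(m,100),key=lambda b:b[1][4])
k=cv2.convexHull(np.argwhere(b[2])[:,::-1].astype(np.int32))
print('cup all',cv2.fitEllipse(k))
# hole: darkest in nut
hole=crop(g<60,145,210,195,245)
for bb in blobs(hole,10):print('hole',bb[0],bb[1])
z=[im[205:250,140:200],im[135:220,260:345]]
cv2.imwrite('pics/c2.png',np.hstack([cv2.resize(z[0],(400,300),interpolation=2),cv2.resize(z[1],(400,400),interpolation=2)[:300]]))
s,d=[dict(np.load(f'pics/{n}0.npz')) for n in('scene','side')]
for uv,z in(((281.5,199),.054),((345,207),.045)):print('scene',onz(s,uv,z))
```

```text
gray along row230 [109  61  53  55 104 108  91  51  53  57  54  58  57 101 102  81  57  60
  72  86] row200 [144  76  63  63  65  64  59  60  50  49  59  62  63  62  58  57 150 139]
cup row178 [150 151  96 105 106 109 105 109 109 107 109 109 105 106 105 105  56  61
 125 150]
base rect mm ((524.319091796875, 54.21341323852539), (109.0171890258789, 59.81672286987305), 72.03060913085938)
bolt [142.9 218.4] 41 [0.512  0.0099 0.01  ]
bolt [211.3 208.8] 44 [0.5392 0.0942 0.01  ]
cup all ((300.6923828125, 178.33990478515625), (63.33830642700195, 69.09864044189453), 156.23464965820312)
hole [156.  211.9] [152, 210, 12, 6, 27]
hole [186.  217.3] [166, 210, 29, 21, 267]
hole [167.2 228.4] [159, 221, 18, 16, 198]
hole [147. 231.] [145, 225, 6, 11, 31]
scene [0.52536458 0.05202406 0.054     ]
scene [0.55007586 0.21382216 0.045     ]
```

View pics/c2.png

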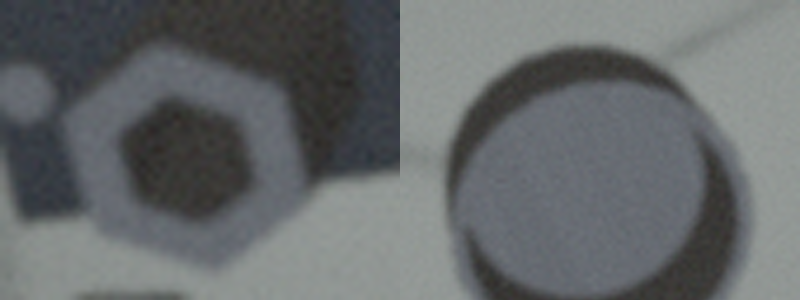

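```bash
python3 -m handwheel '[{"grip":8.5,"tx":-4.1,"ty":2.6,"tz":0,"yaw":0},{"grip":8.5,"tx":-4.1,"ty":2.6,"tz":0,"yaw":0},{"grip":8.5,"tx":-4.1,"ty":2.6,"tz":0,"yaw":0},{"grip":8.5,"tx":-4.1,"ty":2.6,"tz":0,"yaw":0},{"grip":8.5,"tx":-4.1,"ty":2.6,"tz":0,"yaw":0}]' >/dev/null&&  python3 -m handwheel '[{"grip":8.5,"tx":-4.1,"ty":2.6,"tz":0,"yaw":0},{"grip":8.5,"tx":-4.1,"ty":2.6,"tz":0,"yaw":0},{"grip":8.5,"tx":-4.1,"ty":2.6,"tz":0,"yaw":0},{"grip":8.5,"tx":-4.1,"ty":2.6,"tz":0,"yaw":0},{"grip":8.5,"tx":-4.1,"ty":2.6,"tz":0,"yaw":0}]' && python3 -m handwheel '[{"grip":8.5,"tx":0,"ty":0,"tz":0,"yaw":0},{"grip":8.5,"tx":0,"ty":0,"tz":0,"yaw":0}]'; python3 snap.py w3
python3 - <<'E'
from h import *
c=dict(np.load('pics/w2.npz'))
print('mouth',onz(c,(168,228.5),.054),'cup',onz(c,(298.9,175.4),.005),onz(c,(300.7,178.3),.03))
E
```

```text
t: 2.45
eef_pos: [0.5566, -0.3024, 0.2311]
tool_rot: [-0.0, 0.849, 0.529, 0.0]
contact_force: [0.3, 0.2, 0.9]
gripper_width: 0.997
t: 2.65
eef_pos: [0.5558, -0.3024, 0.2307]
tool_rot: [-0.0, 0.85, 0.527, -0.0]
contact_force: [0.2, 1.2, -0.6]
gripper_width: 1.0
2.65 [ 0.55577414 -0.30236625  0.23067518] [-4.18438494e-04  8.49610364e-01  5.27410694e-01 -1.20665762e-04]
mouth [0.52516491 0.05329739 0.054     ] cup [0.54988672 0.210772   0.005     ] [0.54583795 0.21154374 0.03      ]
```

View pics/w3.png

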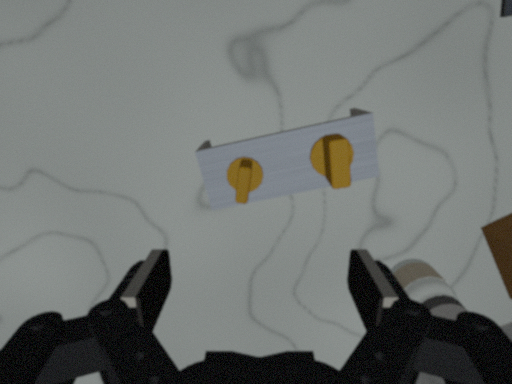

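The wrist view shows the slim screw on the left, with its collar at (245,175) and plate top near (242,190). The thick one is on the right at (332,155). Both plates run roughly along the image's vertical axis.

Run:
```python
from h import *
c=dict(np.load('pics/w3.npz'));im=c['image'];h=cv2.cvtColor(im,cv2.COLOR_BGR2HSV)
m=(h[...,1]>120)&(h[...,0]<30);m[:,:200]=0;m[:,360:]=0;m[:130]=0;m[210:]=0
bs=blobs(m,50)
for b in bs:
    print(b[0],b[1])
    ys,xs=np.where(b[2])
    # collar: least-squares circle on upper hull part
    k=cv2.findContours(b[2].astype(np.uint8),0,cv2.CHAIN_APPROX_NONE)[0][0][:,0].astype(float)
    k=k[k[:,1]<b[1][1]+b[1][3]*0.6]
    P=np.array([onz(c,p,.067)[:2] for p in k])
    A=np.c_[2*P,np.ones(len(P))];s=np.linalg.lstsq(A,(P**2).sum(1),rcond=None)[0];print('collar',s[:2],np.sqrt(s[2]+s[:2]@s[:2]))
b=bs[0] if bs[0][0][0]<bs[1][0][0] else bs[1]
v=h[...,2]
x,y,w,hh=b[1][:4]
print(v[y:y+hh:2,x:x+w:2])
t=im[140:220,200:370];cv2.imwrite('pics/c3.png',cv2.resize(t,(800,376),interpolation=2))
```

```text
[332.9 159.2] [311, 135, 42, 53, 1630]
collar [ 0.57592896 -0.23196898] 0.02037407960815029
[244.1 176.9] [228, 158, 34, 45, 1034]
collar [ 0.55518273 -0.31889631] 0.017191440004495923
[[137 135 138 129 112 111 112 113 102 106 108 111 112 130 136 140 139]
 [138 137 126 120 125 130 118  88  82  84  81 100 112 113 115 137 140]
 [141 124 114 124 128 128 100  75  77  75  76  78 111 129 119 116 136]
 [130 120 125 128 130 126  95  75  77  74  77  71 104 128 126 119 122]
 [123 125 126 129 126 119  93  90  89  83  80  76 112 132 131 126 117]
 [126 126 128 129 129 118 122 123 116 118 112  94 116 128 129 127 124]
 [125 127 126 127 127 118 128 130 125 125 123 116 116 129 125 127 125]
 [127 126 127 126 125 119 126 126 128 127 126 119 123 128 129 125 129]
 [123 126 131 128 125 119 129 127 128 128 126 116 124 126 127 127 128]
 [125 125 126 130 126 119 129 126 126 126 127 116 124 128 130 130 126]
 [123 132 125 130 127 123 129 128 126 124 123 112 127 131 129 130 129]
 [124 127 125 129 123 124 126 127 125 125 118 117 132 127 130 128 128]
 [121 126 132 128 122 124 130 126 124 127 125 112 128 130 132 131 123]
 [126 123 130 127 121 125 125 129 127 125 120 119 127 131 127 129 124]
 [138 128 131 129 120 126 128 127 129 125 117 123 128 126 131 125 136]
 [140 137 126 127 118 123 125 128 124 126 114 119 129 129 130 127 143]
 [139 138 140 125 118 127 127 128 128 126 116 125 128 129 133 140 139]
 [142 138 138 137 120 130 126 126 127 125 113 123 134 137 139 144 138]
 [137 137 136 134 119 130 125 126 126 123 114 136 140 142 142 140 140]
 [139 140 135 132 119 126 126 126 126 125 116 140 142 140 136 138 137]
 [137 138 139 124 123 126 128 130 126 120 114 136 136 136 136 140 135]
 [139 137 138 129 126 126 126 126 125 120 118 137 135 141 138 138 139]
 [135 138 134 132 121 123 126 124 122 121 134 139 141 140 140 140 142]]
```

View pics/c3.png

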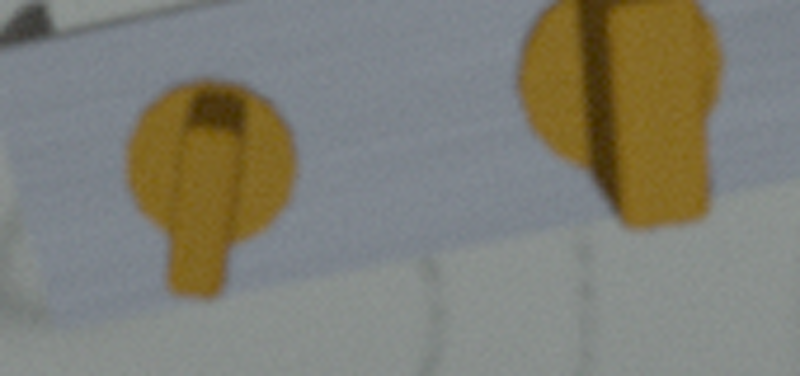

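Run:
```python
from h import *
c=dict(np.load('pics/w3.npz'))
a,b=onz(c,(245.9,167.2),.102),onz(c,(241.6,202),.102)
print(a,b,'len',np.linalg.norm(a-b),'mid',(a+b)/2,'ang',np.degrees(np.arctan2(*(b-a)[[1,0]])))
# collar hand-read ellipse centre
print(onz(c,(200+212/4.706,140+163/4.706),.067))
o=np.array([.5558,-.3024]);Rt=rot([0,.8496,.5274,0])
for t in (((a+b)/2)[:2],[.5552,-.3189]):
    d=np.r_[t-o,0];print('tool shift cm',(Rt.T@d*100).round(2))
s,d=[dict(np.load(f'pics/{n}0.npz')) for n in('scene','side')]
print('side tri',onz(d,(364.5,265.9),.082))
```

```text
[ 0.54121556 -0.30856798  0.102     ] [ 0.56925216 -0.32738816  0.102     ] len 0.03376759171172739 mid [ 0.55523386 -0.31797807  0.102     ] ang -33.87236252209418
[ 0.55558009 -0.31843336  0.067     ]
tool shift cm [-1.42  0.64  0.  ]
tool shift cm [-1.51  0.68  0.  ]
side tri [ 0.55386702 -0.32208549  0.082     ]
```

```bash
python3 -m handwheel '[{"grip":4.5,"tx":-1.5,"ty":0.66,"tz":2,"yaw":0},{"grip":4.5,"tx":0,"ty":0,"tz":3.5,"yaw":7.5},{"grip":4.5,"tx":0,"ty":0,"tz":3.5,"yaw":0},{"grip":4.5,"tx":0,"ty":0,"tz":0,"yaw":0},{"grip":4.5,"tx":0,"ty":0,"tz":0,"yaw":0}]' ; python3 snap.py w4
python3 - <<'E'
from h import *
im=cv2.imread('pics/w4.png');cv2.imwrite('pics/w4c.png',im[150:384,100:420])
E
```

```text
t: 3.2
eef_pos: [0.5553, -0.317, 0.1416]
tool_rot: [-0.001, 0.881, 0.472, 0.0]
contact_force: [-0.5, -0.4, 1.5]
gripper_width: 0.526
3.2 [ 0.5553429  -0.31701577  0.14156131] [-6.80906831e-04  8.81494492e-01  4.72193813e-01  2.15994512e-05]
```

View pics/w4c.png

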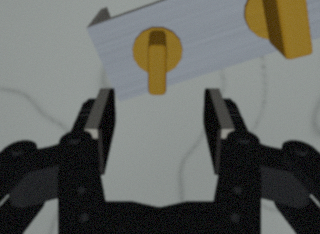

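The crop shows the plate at x≈157, centred between the fingertips (104 and 212) and square to the jaws. I'll descend and grip.

```bash
python3 -m handwheel '[{"grip":4.5,"tx":-0.1,"ty":0.1,"tz":2.5,"yaw":0},{"grip":4.5,"tx":0,"ty":0,"tz":2.5,"yaw":0},{"grip":4.5,"tx":0,"ty":0,"tz":2.0,"yaw":0},{"grip":4.5,"tx":0,"ty":0,"tz":0,"yaw":0},{"grip":4.5,"tx":0,"ty":0,"tz":0,"yaw":0}]' 60 && python3 -m handwheel '[{"grip":0.5,"tx":0,"ty":0,"tz":0,"yaw":0},{"grip":0.5,"tx":0,"ty":0,"tz":0,"yaw":0},{"grip":0.5,"tx":0,"ty":0,"tz":0,"yaw":0},{"grip":0.5,"tx":0,"ty":0,"tz":0,"yaw":0},{"grip":0.5,"tx":0,"ty":0,"tz":0,"yaw":0}]' 60 && python3 -m handwheel '[{"grip":0.5,"tx":0,"ty":0,"tz":0,"yaw":0},{"grip":0.5,"tx":0,"ty":0,"tz":0,"yaw":0},{"grip":0.5,"tx":0,"ty":0,"tz":0,"yaw":0}]'
```

```text
t: 3.75
eef_pos: [0.5561, -0.3209, 0.0732]
tool_rot: [0.001, 0.882, 0.471, 0.001]
contact_force: [-0.1, 0.5, 0.7]
gripper_width: 0.525
t: 4.25
eef_pos: [0.5559, -0.321, 0.073]
tool_rot: [0.001, 0.882, 0.471, 0.001]
contact_force: [-0.9, 0.8, 7.3]
gripper_width: 0.13
t: 4.55
eef_pos: [0.5559, -0.321, 0.073]
tool_rot: [0.001, 0.882, 0.471, 0.001]
contact_force: [-1.2, 0.9, 7.3]
gripper_width: 0.127
```

```bash
python3 -m handwheel '[{"grip":0.5,"tx":0,"ty":0,"tz":-1.5,"yaw":0},{"grip":0.5,"tx":0,"ty":0,"tz":-2.5,"yaw":0},{"grip":0.5,"tx":0,"ty":0,"tz":-2.5,"yaw":0},{"grip":0.5,"tx":0,"ty":0,"tz":-2.5,"yaw":0},{"grip":0.5,"tx":0,"ty":0,"tz":-2,"yaw":0}]' && python3 -m handwheel '[{"grip":0.5,"tx":2.6,"ty":-2.1,"tz":0,"yaw":0},{"grip":0.5,"tx":3.1,"ty":-2.5,"tz":0,"yaw":0},{"grip":0.5,"tx":3.3,"ty":-2.6,"tz":0,"yaw":0},{"grip":0.5,"tx":3.5,"ty":-2.8,"tz":0,"yaw":0},{"grip":0.5,"tx":3.5,"ty":-2.8,"tz":0,"yaw":0}]' && python3 -m handwheel '[{"grip":0.5,"tx":3.5,"ty":-2.8,"tz":0,"yaw":0},{"grip":0.5,"tx":3.4,"ty":-2.7,"tz":0,"yaw":0},{"grip":0.5,"tx":3.2,"ty":-2.5,"tz":0,"yaw":0},{"grip":0.5,"tx":2.0,"ty":-1.6,"tz":0,"yaw":0},{"grip":0.5,"tx":1.2,"ty":-1.0,"tz":0,"yaw":0}]' && python3 -m handwheel '[{"grip":0.5,"tx":0,"ty":0,"tz":0,"yaw":7.4},{"grip":0.5,"tx":0,"ty":0,"tz":0,"yaw":7.4},{"grip":0.5,"tx":0,"ty":0,"tz":0,"yaw":7.4},{"grip":0.5,"tx":0,"ty":0,"tz":0,"yaw":7.4},{"grip":0.5,"tx":0,"ty":0,"tz":0,"yaw":7.4}]' && python3 -m handwheel '[{"grip":0.5,"tx":0,"ty":0,"tz":0,"yaw":7.4},{"grip":0.5,"tx":0,"ty":0,"tz":0,"yaw":7.4},{"grip":0.5,"tx":0,"ty":0,"tz":0,"yaw":7.4},{"grip":0.5,"tx":0,"ty":0,"tz":0,"yaw":7.4},{"grip":0.5,"tx":0,"ty":0,"tz":0,"yaw":7.4}]' &&  python3 -m handwheel '[{"grip":0.5,"tx":0,"ty":0,"tz":0,"yaw":0},{"grip":0.5,"tx":0,"ty":0,"tz":0,"yaw":0},{"grip":0.5,"tx":0,"ty":0,"tz":0,"yaw":0}]'; python3 snap.py w5
python3 - <<'E'
from station import *
from h import *
t=[cv2.resize(cv2.imread('pics/w5.png')[150:384,100:420],(400,292))]
for n,(x,y) in(('scene',(235,130)),('side',(190,140))):
    c=read_camera(n);np.savez(f'pics/{n}1.npz',**{k:np.array(v) for k,v in c.items()})
    t.append(cv2.resize(c['image'][y:y+100,x:x+100],(292,292),interpolation=2))
cv2.imwrite('pics/c5.png',cv2.resize(np.hstack(t),(800,237)))
print(get_obs()['q'])
E
```

```text
t: 5.05
eef_pos: [0.5548, -0.3209, 0.1838]
tool_rot: [0.001, 0.882, 0.471, 0.0]
contact_force: [0.1, -0.3, -1.8]
gripper_width: 0.134
t: 5.55
eef_pos: [0.5371, -0.1151, 0.1822]
tool_rot: [0.0, 0.882, 0.47, 0.0]
contact_force: [1.7, 0.6, -1.6]
gripper_width: 0.129
t: 6.05
eef_pos: [0.5232, 0.056, 0.1821]
tool_rot: [-0.0, 0.882, 0.472, 0.0]
contact_force: [0.0, -0.3, -1.7]
gripper_width: 0.133
t: 6.55
eef_pos: [0.5235, 0.0529, 0.1821]
tool_rot: [-0.0, 0.987, 0.164, 0.0]
contact_force: [-0.3, 0.5, -1.4]
gripper_width: 0.131
t: 7.05
eef_pos: [0.5235, 0.0529, 0.1821]
tool_rot: [-0.0, 0.987, -0.158, 0.0]
contact_force: [0.1, -0.3, -2.0]
gripper_width: 0.131
t: 7.35
eef_pos: [0.5236, 0.0531, 0.1816]
tool_rot: [-0.0, 0.988, -0.154, 0.0]
contact_force: [-0.0, -0.4, -1.0]
gripper_width: 0.126
7.35 [0.52359755 0.05305735 0.18159568] [-1.76323373e-04  9.88087457e-01 -1.53893283e-01  5.53917075e-05]
[-0.73172243  0.33300956  0.63118551  1.99298346 -0.25077237  0.89178036
 -0.27816733]
```

View pics/c5.png

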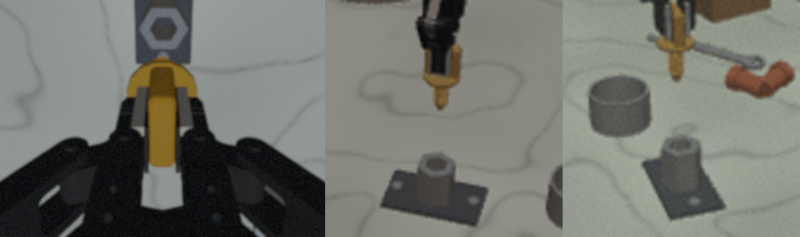

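The wrist crop shows the screw held upright and square, with the nut visible ahead. The scene and side crops show the tip above the gauge. I'll measure the tip and collar offset numerically.

Run:
```python
from h import *
c=dict(np.load('pics/w5.npz'));im=c['image'];h=cv2.cvtColor(im,cv2.COLOR_BGR2HSV);g=cv2.cvtColor(im,cv2.COLOR_BGR2GRAY)
m=(h[...,1]>120)&(h[...,0]<30)&(h[...,2]>40)
b=max(blobs(m,50),key=lambda b:b[1][4]);print(b[0],b[1])
k=cv2.findContours(b[2].astype(np.uint8),0,cv2.CHAIN_APPROX_NONE)[0]
k=max(k,key=len)[:,0].astype(float);k=k[k[:,1]<b[1][1]+22]
zt=.1816-.006
P=np.array([onz(c,p,zt)[:2] for p in k]);A=np.c_[2*P,np.ones(len(P))];s=np.linalg.lstsq(A,(P**2).sum(1),rcond=None)[0];print('collar',s[:2],np.sqrt(s[2]+s[:2]@s[:2]))
# nut: hole & base in wrist view
H=np.zeros(g.shape,bool);H[150:205,235:290]=(g<75)[150:205,235:290]
for q in blobs(H,20):print('dark',q[0],q[1],onz(c,q[0],.054))
tips={}
C={}
for n,(x,y) in(('scene',(235,130)),('side',(190,140))):
    d=dict(np.load(f'pics/{n}1.npz'));C[n]=d;h=cv2.cvtColor(d['image'],cv2.COLOR_BGR2HSV)
    m=np.zeros(h.shape[:2],bool);m[y:y+55,x:x+60]=((h[...,1]>110)&(h[...,0]<30)&(h[...,2]>40))[y:y+55,x:x+60]
    b=max(blobs(m,20),key=lambda b:b[1][4]);ys,xs=np.where(b[2])
    for r in range(ys.max()-12,ys.max()+1):print(n,r,xs[ys==r].min(),xs[ys==r].max(),end='; ')
    yb=ys.max();tips[n]=(np.mean([xs[ys==r].mean() for r in range(yb-8,yb)]),yb+.3);print(tips[n])
print('tip',tri(ray(C['scene'],tips['scene']),ray(C['side'],tips['side'])))
```

```text
[259.  253.7] [225, 207, 69, 107, 3676]
collar [0.52524261 0.05807101] 0.015950183696587416
dark [261.1 174.8] [235, 150, 54, 55, 1269] [0.52650641 0.05556744 0.054     ]
dark [260.7 178.1] [248, 168, 26, 22, 421] [0.52522704 0.05271686 0.054     ]
scene 163 277 290; scene 164 278 290; scene 165 279 288; scene 166 281 287; scene 167 281 286; scene 168 281 286; scene 169 281 285; scene 170 281 285; scene 171 281 285; scene 172 281 285; scene 173 281 285; scene 174 282 284; scene 175 283 283; (np.float64(283.125), np.float64(175.3))
side 160 232 242; side 161 234 240; side 162 235 239; side 163 235 239; side 164 235 239; side 165 235 240; side 166 235 239; side 167 235 239; side 168 235 240; side 169 235 239; side 170 235 239; side 171 236 239; side 172 237 238; (np.float64(237.1875), np.float64(172.3))
tip (array([0.52524998, 0.05388447, 0.13341658]), [np.float64(0.0013111774270064959), np.float64(0.0013111774270066934)])
```

```bash
python3 -m handwheel '[{"grip":0.5,"tx":0.05,"ty":0.17,"tz":2,"yaw":0},{"grip":0.5,"tx":0,"ty":0,"tz":3,"yaw":0},{"grip":0.5,"tx":0,"ty":0,"tz":2,"yaw":0},{"grip":0.5,"tx":0,"ty":0,"tz":0.8,"yaw":0},{"grip":0.5,"tx":0,"ty":0,"tz":0.4,"yaw":0}]' && python3 -m handwheel '[{"grip":0.5,"tx":0,"ty":0,"tz":0.4,"yaw":0},{"grip":0.5,"tx":0,"ty":0,"tz":0.4,"yaw":0},{"grip":0.5,"tx":0,"ty":0,"tz":0,"yaw":0},{"grip":0.5,"tx":0,"ty":0,"tz":0,"yaw":0}]'
```

```text
t: 8.0
eef_pos: [0.5234, 0.0511, 0.0988]
tool_rot: [0.0, 0.988, -0.155, -0.0]
contact_force: [-0.1, -0.1, -0.7]
gripper_width: 0.133
t: 8.4
eef_pos: [0.5239, 0.0514, 0.0917]
tool_rot: [-0.0, 0.988, -0.155, 0.0]
contact_force: [-0.6, 0.3, -2.1]
gripper_width: 0.128
```

```bash
python3 -m handwheel '[{"grip":0.5,"tx":0,"ty":0,"tz":0.5,"yaw":0},{"grip":0.5,"tx":0,"ty":0,"tz":0.5,"yaw":0},{"grip":0.5,"tx":0,"ty":0,"tz":0.5,"yaw":0},{"grip":0.5,"tx":0,"ty":0,"tz":0.4,"yaw":0},{"grip":0.5,"tx":0,"ty":0,"tz":0,"yaw":0}]' && python3 -m handwheel '[{"grip":0.5,"tx":0,"ty":0,"tz":0.2,"yaw":0},{"grip":0.5,"tx":0,"ty":0,"tz":0.2,"yaw":0},{"grip":0.5,"tx":0,"ty":0,"tz":0,"yaw":0},{"grip":0.5,"tx":0,"ty":0,"tz":0,"yaw":0}]'
```

```text
t: 8.9
eef_pos: [0.5231, 0.0512, 0.0715]
tool_rot: [0.0, 0.988, -0.155, -0.001]
contact_force: [-0.1, 0.0, -1.2]
gripper_width: 0.131
t: 9.3
eef_pos: [0.5236, 0.0513, 0.0683]
tool_rot: [-0.0, 0.988, -0.155, 0.0]
contact_force: [0.7, 0.4, -2.1]
gripper_width: 0.134
```

```bash
python3 -m handwheel '[{"grip":0.5,"tx":0,"ty":0,"tz":0.15,"yaw":0},{"grip":0.5,"tx":0,"ty":0,"tz":0,"yaw":0},{"grip":0.5,"tx":0,"ty":0,"tz":0,"yaw":0}]' && python3 -m handwheel '[{"grip":0.5,"tx":0,"ty":0,"tz":0.1,"yaw":0},{"grip":0.5,"tx":0,"ty":0,"tz":0,"yaw":0},{"grip":0.5,"tx":0,"ty":0,"tz":0,"yaw":0}]'; python3 -m handwheel '[{"grip":0.5,"tx":0,"ty":0,"tz":0.1,"yaw":0},{"grip":0.5,"tx":0,"ty":0,"tz":0,"yaw":0},{"grip":0.5,"tx":0,"ty":0,"tz":0,"yaw":0}]'
```

```text
t: 9.6
eef_pos: [0.5236, 0.0513, 0.0668]
tool_rot: [-0.0, 0.988, -0.155, -0.0]
contact_force: [0.7, -0.3, -1.8]
gripper_width: 0.13
t: 9.9
eef_pos: [0.5236, 0.0513, 0.0658]
tool_rot: [-0.0, 0.988, -0.155, -0.0]
contact_force: [-0.6, -0.7, -0.9]
gripper_width: 0.128
t: 10.2
eef_pos: [0.5237, 0.0513, 0.065]
tool_rot: [-0.0, 0.988, -0.155, 0.0]
contact_force: [-0.9, 0.5, 3.7]
gripper_width: 0.133
```

Contact at TCP z=0.065 matches the prediction, so the screw is home. Now the quarter turn.

```bash
python3 -m handwheel '[{"grip":0.5,"tx":0,"ty":0,"tz":-0.1,"yaw":0},{"grip":0.5,"tx":0.03,"ty":0,"tz":0,"yaw":-8.2},{"grip":0.5,"tx":0.03,"ty":0,"tz":0,"yaw":-8.2},{"grip":0.5,"tx":0.02,"ty":0,"tz":0,"yaw":-8.2},{"grip":0.5,"tx":0,"ty":0,"tz":0,"yaw":-8.2}]' && python3 -m handwheel '[{"grip":0.5,"tx":0.02,"ty":0,"tz":0,"yaw":-8.2},{"grip":0.5,"tx":0.02,"ty":0,"tz":0,"yaw":-8.2},{"grip":0.5,"tx":0.02,"ty":0.01,"tz":0,"yaw":-8.2},{"grip":0.5,"tx":0.02,"ty":0.02,"tz":0,"yaw":-8.2},{"grip":0.5,"tx":0,"ty":0,"tz":0,"yaw":0}]'
```

```text
t: 10.7
eef_pos: [0.5243, 0.0511, 0.0656]
tool_rot: [0.0, 0.991, 0.133, -0.0]
contact_force: [0.2, -0.0, -2.1]
gripper_width: 0.13
t: 11.2
eef_pos: [0.5252, 0.051, 0.0657]
tool_rot: [-0.0, 0.914, 0.405, 0.0]
contact_force: [0.3, 0.5, -2.3]
gripper_width: 0.133
```

```bash
python3 -m handwheel '[{"grip":0.5,"tx":0.02,"ty":0.02,"tz":0,"yaw":-8.2},{"grip":0.5,"tx":0.02,"ty":0.02,"tz":0,"yaw":-8.2},{"grip":0.5,"tx":0,"ty":0.02,"tz":0,"yaw":-8.2},{"grip":0.5,"tx":0,"ty":0,"tz":0,"yaw":0},{"grip":0.5,"tx":0,"ty":0,"tz":0,"yaw":0}]'
```

```text
t: 11.7
eef_pos: [0.5259, 0.0511, 0.0657]
tool_rot: [-0.0, 0.809, 0.588, -0.0]
contact_force: [-0.3, -0.2, -2.3]
gripper_width: 0.134
```

Run:
```python
from station import *
from h import *
t=[]
for n,(x,y) in(('scene',(241,155)),('side',(200,160))):
    c=read_camera(n);t.append(cv2.resize(c['image'][y:y+80,x:x+80],(400,400),interpolation=2))
cv2.imwrite('pics/c6.png',np.hstack(t))
```

```text
(no output)
```

View pics/c6.png

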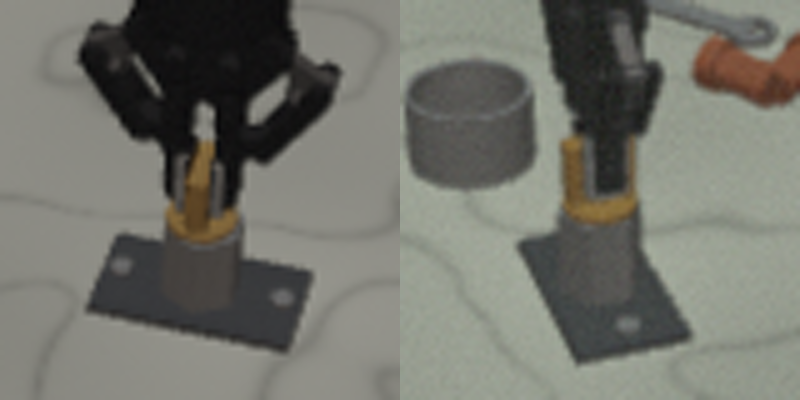

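The screw is home, with the plate across the base plate (end-on in the scene crop at (200,190)). Now I'll draw it out and carry it to the cup.

```bash
python3 -m handwheel '[{"grip":0.5,"tx":0,"ty":0,"tz":-1,"yaw":0},{"grip":0.5,"tx":0,"ty":0,"tz":-1.5,"yaw":0},{"grip":0.5,"tx":0,"ty":0,"tz":-2,"yaw":0},{"grip":0.5,"tx":0,"ty":0,"tz":-2.5,"yaw":0},{"grip":0.5,"tx":0,"ty":0,"tz":-2.5,"yaw":0}]' && python3 -m handwheel '[{"grip":0.5,"tx":0,"ty":0,"tz":0,"yaw":0},{"grip":0.5,"tx":3.3,"ty":-0.6,"tz":0,"yaw":0},{"grip":0.5,"tx":4.6,"ty":-0.8,"tz":0,"yaw":0},{"grip":0.5,"tx":4.6,"ty":-0.8,"tz":0,"yaw":0},{"grip":0.5,"tx":3.4,"ty":-0.6,"tz":0,"yaw":0}]' && python3 -m handwheel '[{"grip":0.5,"tx":0,"ty":0,"tz":0,"yaw":0},{"grip":0.5,"tx":0,"ty":0,"tz":3,"yaw":0},{"grip":0.5,"tx":0,"ty":0,"tz":3,"yaw":0},{"grip":0.5,"tx":0,"ty":0,"tz":2,"yaw":0},{"grip":0.5,"tx":0,"ty":0,"tz":1,"yaw":0}]'  && python3 -m handwheel '[{"grip":0.5,"tx":0,"ty":0,"tz":0,"yaw":0},{"grip":0.5,"tx":0,"ty":0,"tz":0,"yaw":0}]'
```

```text
t: 12.3
eef_pos: [0.5258, 0.0513, 0.1623]
tool_rot: [-0.0, 0.808, 0.59, 0.0]
contact_force: [1.0, 0.3, -1.3]
gripper_width: 0.125
t: 12.8
eef_pos: [0.547, 0.2148, 0.1605]
tool_rot: [-0.001, 0.807, 0.591, 0.0]
contact_force: [-0.2, -0.6, -1.9]
gripper_width: 0.127
t: 13.3
eef_pos: [0.5459, 0.2099, 0.0685]
tool_rot: [-0.0, 0.808, 0.59, -0.002]
contact_force: [0.0, -0.0, -1.6]
gripper_width: 0.134
t: 13.5
eef_pos: [0.548, 0.2111, 0.0714]
tool_rot: [0.0, 0.807, 0.59, 0.0]
contact_force: [-0.2, -0.3, -1.2]
gripper_width: 0.124
```

Lower to about 1 mm above the floor (TCP 0.057) and release.

```bash
python3 -m handwheel '[{"grip":0.5,"tx":0,"ty":0,"tz":0.8,"yaw":0},{"grip":0.5,"tx":0,"ty":0,"tz":0.4,"yaw":0},{"grip":0.5,"tx":0,"ty":0,"tz":0.2,"yaw":0},{"grip":0.5,"tx":0,"ty":0,"tz":0,"yaw":0},{"grip":0.5,"tx":0,"ty":0,"tz":0,"yaw":0}]' && python3 -m handwheel '[{"grip":8.5,"tx":0,"ty":0,"tz":0,"yaw":0},{"grip":8.5,"tx":0,"ty":0,"tz":0,"yaw":0},{"grip":8.5,"tx":0,"ty":0,"tz":0,"yaw":0},{"grip":8.5,"tx":0,"ty":0,"tz":0,"yaw":0},{"grip":8.5,"tx":0,"ty":0,"tz":0,"yaw":0}]'  && python3 -m handwheel '[{"grip":8.5,"tx":0,"ty":0,"tz":0,"yaw":0},{"grip":8.5,"tx":0,"ty":0,"tz":0,"yaw":0},{"grip":8.5,"tx":0,"ty":0,"tz":0,"yaw":0},{"grip":8.5,"tx":0,"ty":0,"tz":-1,"yaw":0},{"grip":8.5,"tx":0,"ty":0,"tz":-2,"yaw":0}]' && python3 -m handwheel '[{"grip":8.5,"tx":0,"ty":0,"tz":-2.5,"yaw":0},{"grip":8.5,"tx":0,"ty":0,"tz":-3,"yaw":0},{"grip":8.5,"tx":0,"ty":0,"tz":-4,"yaw":0},{"grip":8.5,"tx":0,"ty":0,"tz":-4,"yaw":0},{"grip":8.5,"tx":0,"ty":0,"tz":-2,"yaw":0}]' && python3 -m handwheel '[{"grip":8.5,"tx":0,"ty":0,"tz":0,"yaw":0},{"grip":8.5,"tx":0,"ty":0,"tz":0,"yaw":0},{"grip":8.5,"tx":0,"ty":0,"tz":0,"yaw":0},{"grip":8.5,"tx":0,"ty":0,"tz":0,"yaw":0}]'
python3 - <<'E'
from station import *
from h import *
t=[]
for n,(x,y),(x2,y2) in(('scene',(310,170),(110,170)),('side',(180,140),(300,210))):
    c=read_camera(n);i=c['image']
    t.append(np.vstack([cv2.resize(i[b:b+75,a:a+100],(400,300),interpolation=2) for a,b in((x,y),(x2,y2))]))
cv2.imwrite('pics/c7.png',np.hstack(t))
E
```

```text
t: 14.0
eef_pos: [0.5476, 0.2113, 0.0569]
tool_rot: [0.0, 0.807, 0.59, 0.0]
contact_force: [0.6, 0.6, -2.0]
gripper_width: 0.131
t: 14.5
eef_pos: [0.5475, 0.2113, 0.0569]
tool_rot: [-0.0, 0.807, 0.59, 0.0]
contact_force: [-0.3, -0.0, 0.5]
gripper_width: 0.961
t: 15.0
eef_pos: [0.5464, 0.2108, 0.0863]
tool_rot: [-0.0, 0.807, 0.59, -0.001]
contact_force: [-0.4, 0.1, 0.1]
gripper_width: 1.0
t: 15.5
eef_pos: [0.5489, 0.2117, 0.2465]
tool_rot: [0.0, 0.807, 0.59, 0.003]
contact_force: [0.2, -0.0, -0.3]
gripper_width: 0.997
t: 15.9
eef_pos: [0.5467, 0.211, 0.2405]
tool_rot: [-0.0, 0.807, 0.59, -0.001]
contact_force: [-0.6, -0.0, -0.2]
gripper_width: 0.993
```

View pics/c7.png

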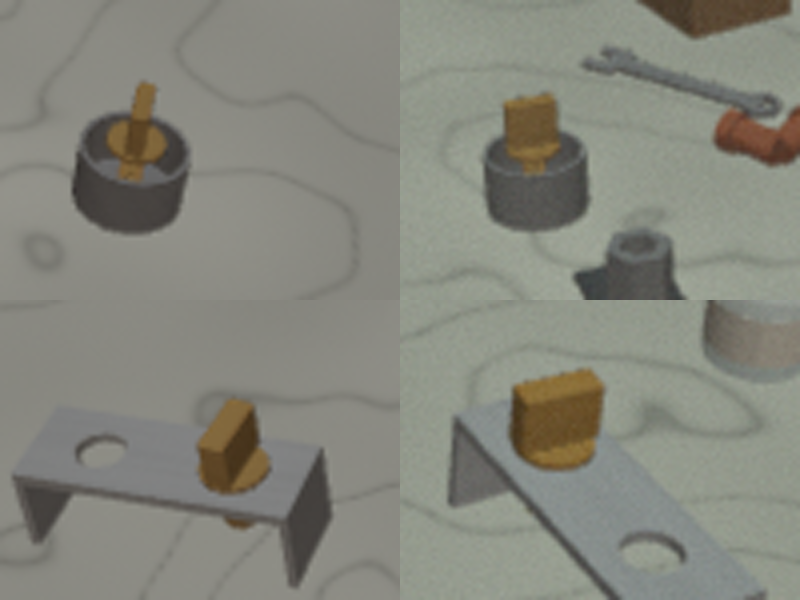

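The slim screw is tip down in the cup with a slight lean, at (137,140) in the scene crop. The thick screw still hangs in its hole, the slim screw's hole is empty and the gripper is clear, so I'm handing in.

```bash
python3 -m handwheel '[{"grip":8.5,"tx":0,"ty":0,"tz":0,"yaw":0},{"grip":8.5,"tx":0,"ty":0,"tz":0,"yaw":0},{"grip":8.5,"tx":0,"ty":0,"tz":0,"yaw":0},{"grip":8.5,"tx":0,"ty":0,"tz":0,"yaw":0}]'; python3 -c "
from station import *
hand_in()"
```

```text
t: 16.4
eef_pos: [0.5475, 0.2112, 0.2418]
tool_rot: [0.0, 0.807, 0.59, -0.0]
contact_force: [-0.7, 1.1, -0.2]
gripper_width: 0.992
the job is handed in; nothing more can be done
```

The job is done and handed in at about 16.4 s. `hand_in` reports no verdict, so everything below comes from my own checks.

**What I did:** I took the slim screw from the rack end at about (0.555, -0.319). I lowered it into the nut with its plate along the base plate until the collar touched, at TCP z 0.065 as predicted. I raised it 1 mm and turned it a quarter turn, to a tool angle of 72.0° against the base plate's measured 72°. Then I drew it out and released it about 1 mm above the cup floor.

**Last checks:**
- **Slim screw:** the final pictures show it tip down in the cup with a slight lean. I judged it at rest from a single picture and did not measure its speed.
- **Thick screw:** it still hangs upright in its own hole and looks unmoved. I did not re-measure its position.
- **Gripper:** it is open and clear at z 0.24, with force readings near zero.
- **Forces:** the largest force shown in the readouts was about 7 N, when gripping the screw.

**What failed or disagreed:**
- My first move calls were refused because every key has to be given in each row, and nothing moved.
- Position estimates from different cameras differed by up to about 3 mm. The worst case was the slim screw in the rack; the screw tip's two rays missed by about 2.6 mm.

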